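Clear the cases, fetch the loupe for inspection, pile the cases back

TASK

I want the loupe that stands at the back of the aluminium parts stand, but three sample cases are crowding it: first clear all three cases off onto the grey side mat, then fetch the loupe and stand it upright on the middle of the closed wafer box's lid. After that put the cases back on the stand as one pile in the middle of its plate, largest at the bottom, then the medium one, the smallest on top, each lying flat, centred and fully supported by the one below.

Things in the scene. Friction and masses are not known exactly. Their poses are not given: they have to be found in the camera images.
- case_large: large square sample case: closed rigid box, light grey lid on a grey base, 56 x 56 mm and 22 mm high, about 90 g; origin at the centre of its underside, x and y along its sides, z up. It starts flat on the stand's plate in front of, beside or diagonally in front of the loupe (the three cases' places are shuffled); pick it from above across two sides that face away from each other
- case_medium: medium square sample case, same make, 42 x 42 mm and 22 mm high, about 60 g; origin at the centre of its underside, axes along its sides; starts on the stand's plate
- case_small: small square sample case, same make, 28 x 28 mm and 22 mm high, about 40 g; origin at the centre of its underside, axes along its sides; starts on the stand's plate
- loupe: black round loupe, an upright drum 36 mm in diameter and 30 mm high, about 50 g; origin at the centre of its underside, z up; stands on the stand's plate about 10 mm in front of the back stop and about 25 mm from the side stop; once the cases are gone there is room for fingers that close along the stand's y axis
- stand: fixed parts stand: aluminium plate 150 x 150 mm, 4 mm thick, with two upright stops 45 mm high, 4 mm thick, at one corner: back stop, inner face at x = +68 mm, y +4 to +75 mm; side stop, inner face at y = +71 mm, x +15 to +72 mm. Origin at the centre of the underside (plate top 4 mm above it), x towards the back stop, y towards the side stop; the pile belongs over the origin
- side_mat: grey anti-static mat, fixed flat on the table, 160 mm (along its x) by 80 mm (along its y), 3 mm thick; origin at the centre of its underside; the three cases fit on it in a row along x
- wafer_box: flat black single-wafer box with a closed lid through which the round wafer shows, about 104 x 104 mm (109 mm with the front tab) and 16 mm high, fixed to the table; origin at the centre of its underside, z up; the lid's flat top is 16 mm above it and its middle lies 3 mm along the box's +x from the origin

How it is judged:
By the outcome, as a careful person would: the job done as asked, in the order asked, and still so for the second after the job is handed in, with the robot touching nothing.
It also fails if it takes over 128 s, if anything falls off the work surface, if the arm or the gripper's body presses on something with over 40 N, if the wrist force passes 120 N, or if a joint passes its speed limit or range.

ROBOT

A 6-joint arm with a two-finger parallel gripper is mounted at the origin on a cart in front of the work surface, level with it; the furniture and walls round the work are solid. World frame = base frame: x ahead of the robot, y to its left, z up, the work surface at z = 0. Lengths are in mm, angles in rad, forces in N, time in s.
With the tool pointing down it reaches from about 350 to 775 mm from the base axis. Payload 7.3 kg.
Tool frame: the origin (TCP) lies at the very end of the fingers, on their centre line; the grasp point (between the pads) lies 19 mm behind it; z points along the fingers, y is the line along which they close (so a half turn about z gives the same grasp; the last joint's range is limited). The gripper opens to 92 mm and grips with 3 to 60 N. Pads are 19 mm wide; open, the fingers measure 130 mm over their backs; the gripper's body (75 mm by 190 mm) begins 47 mm behind the grasp point.
Start: joints at [1, 0.342, 1.524, -0, 1.275, -0.146], TCP at [216.361, 478.365, 226.741] pointing down, gripper open.
Joint ranges: [-2.53, 2.53], [-0.77, 2.02], [0.04, 2.7], [-1, 4.14], [0.28, 2.66], [-3.11, 3.11]. Speed limits (rad/s): [2.57, 2.57, 3.14, 3.14, 3.14, 3.14].

INTERFACE

Orientations are given as [roll, pitch, yaw] about the fixed x, y, z axes, in that order (R = Rz(yaw) Ry(pitch) Rx(roll)).
In Python, from plant import get_obs, vision, workorder gives the robot as it stands.
- The arm moves only by the shell command python3 -m pendant 'ROWS' [OPENING]. ROWS is a JSON object of lists of equal length, an entry for each row: "dp": the shift along the tool's x, y, z in m, a list of three; "rotation": the turn, a rotation vector about the tool's x, y, z in rad, a list of three. A call has 1 to 8 rows; each row is the pose to reach, as a shift and turn from the pose commanded when the call began, along the tool's axes at that moment; what a row does not reach only later rows make up. A row lasts 1/8 s, in which the tool goes at most 62.5 mm and 10.7 degrees, less where a joint would pass 70% of its speed; a pose out of reach is approached as far as the arm can. A call with a gripper value outside its range is refused whole. OPENING is the finger opening in m, from 0 to 0.0918, set as the call begins (- or left out, the last holds). The fingers move at their own pace and stop on an object; the grip force is fixed at half the most. Time passes only in rows, so rows that repeat a pose let the fingers close. It gives the time, the measured TCP pose, the force, the opening and the grip force at its end, in the units of the state.
- get_obs(): the state, without advancing time (a new reading comes with each control period).
- vision.capture(name): name is "scene" or "top"; returns a dict with "pixels" (400x640x3 uint8, red, green, blue), "vfov" (degrees; the focal length in pixels is half the picture's height over the tangent of half this angle, whatever the lens; pixels are square), "cx", "cy" (the principal point, pixels), "dist" ([k1, k2, p1, p2, k3] as OpenCV has them; the pictures are not rectified), "pose" (4x4, takes a point from camera to world coordinates). Camera axes: x right, y up, looking along -z (the intrinsics and any distortion apply to the point x, -y, -z); pixel columns grow to the right and rows downward; lengths in mm; the calibration is good to about 2 mm. A picture is of the moment at which its call begins. There is no depth.
- workorder.close_job(): hands the job in; it is judged then, once.
The state is a dict: "time": time; "joint_positions": joint angles; "dq": joint speeds; "tau": joint torques, N m; "tool_pos": TCP position; "tcp_rot": TCP orientation; "contact_force": force on the tool from outside, world axes, zero at the start; "moment": the same for the moment, N m; "grip_width": finger opening in mm; "finger_force": force on a finger pad.
Only numpy, scipy, OpenCV 4.12 (cv2) and the standard library are available. Lean on these libraries where they do the work, as an engineer would, in place of code of your own. Each camera call takes 0.05 s, during which the arm holds its last target. There are 200 camera calls.

## Working session

There is one attempt and no reset: what is moved stays moved. The work goes in short steps, Python scripts to look and compute and a shell command to move; the robot and the scene stay as the last step left them, time stands still between calls to the robot, and variables do not carry over. Pictures are saved under pics/ and viewed, at most 14 in all, crops included, and the job is handed in when it is done.

```bash
ls; mkdir -p pics; python3 - <<'E'
from plant import get_obs, vision
import cv2,numpy as np
o=get_obs();print(o)
for n in("scene","top"):
    c=vision.capture(n);cv2.imwrite(f"pics/{n}0.png",c["pixels"][...,::-1])
    print(n,c["vfov"],c["cx"],c["cy"],c["dist"],np.round(c["pose"],3).tolist())
E
```

```text
pics
{'time': 0.0, 'joint_positions': array([ 1.00002050e+00,  3.42721485e-01,  1.52502723e+00, -7.64708331e-06,
        1.27537968e+00, -1.46006201e-01]), 'dq': array([ 1.24739200e-04,  3.08691450e-04, -1.49086759e-04, -1.00743509e-03,
       -1.14609872e-05, -6.51996554e-04]), 'tau': array([-1.24036437e-04, -4.31223679e+01, -2.44216937e+01,  7.16327643e-02,
        5.57912013e-02, -8.66563755e-05]), 'tool_pos': array([216.12093413, 478.00611796, 226.04203391]), 'tcp_rot': array([-3.14007218e+00, -2.16198621e-04,  2.71682510e+00]), 'contact_force': array([-0.85864613, -1.12304869, -1.09916477]), 'moment': array([ 0.02510405,  0.04387153, -0.0592284 ]), 'finger_force': 0.0, 'grip_width': 91.70529586506052}
scene 51.507400549193555 320.6786201659469 199.84656011367903 [-0.03183995  0.          0.          0.          0.        ] [[0.988, -0.102, 0.112, 658.866], [0.151, 0.615, -0.774, -414.582], [0.01, 0.782, 0.623, 570.431], [0.0, 0.0, 0.0, 1.0]]
top 57.498123065089814 318.4472995856453 198.36427470728603 [-0.03441457  0.          0.          0.          0.        ] [[-0.018, 0.998, -0.055, 528.979], [-1.0, -0.017, 0.001, 214.785], [0.0, 0.055, 0.998, 886.188], [0.0, 0.0, 0.0, 1.0]]
```

View pics/scene0.png

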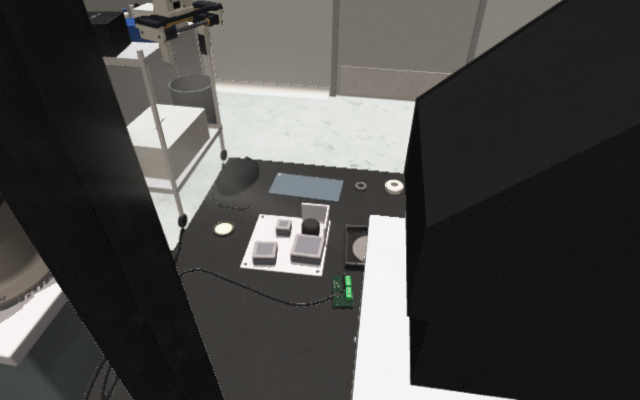

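View pics/top0.png

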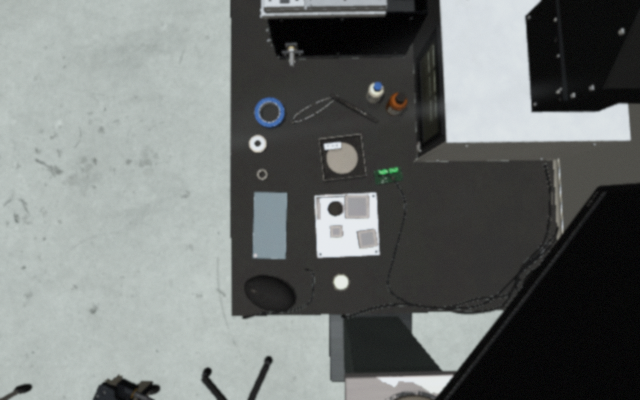

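The scene view shows the stand (288,243), mat (307,187), wafer box (355,247, partly hidden). The top view shows the stand at (348,225), mat (270,225), wafer box (342,157) and loupe (335,208); cases are at (357,206), (336,231) and (368,238). I'll zoom in.

```bash
python3 - <<'E'
import cv2
a=cv2.imread("pics/top0.png")[125:270,245:390];b=cv2.imread("pics/scene0.png")[165:285,230:380]
cv2.imwrite("pics/c1.png",cv2.resize(a,(580,580),interpolation=cv2.INTER_CUBIC))
cv2.imwrite("pics/c2.png",cv2.resize(b,(750,600),interpolation=cv2.INTER_CUBIC))
E
```

```text
(no output)
```

View pics/c1.png

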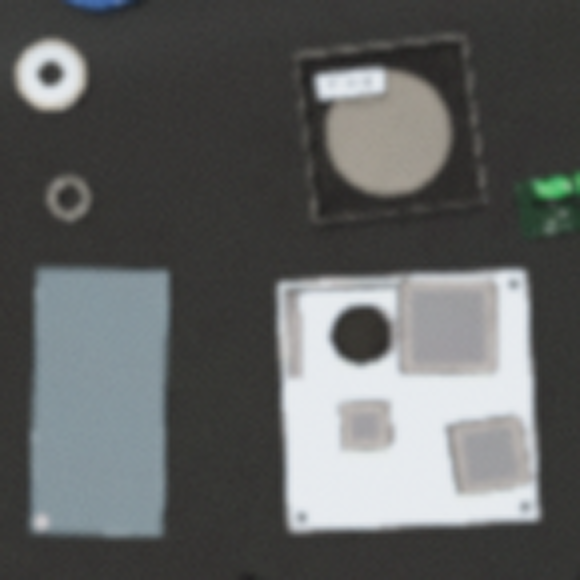

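View pics/c2.png

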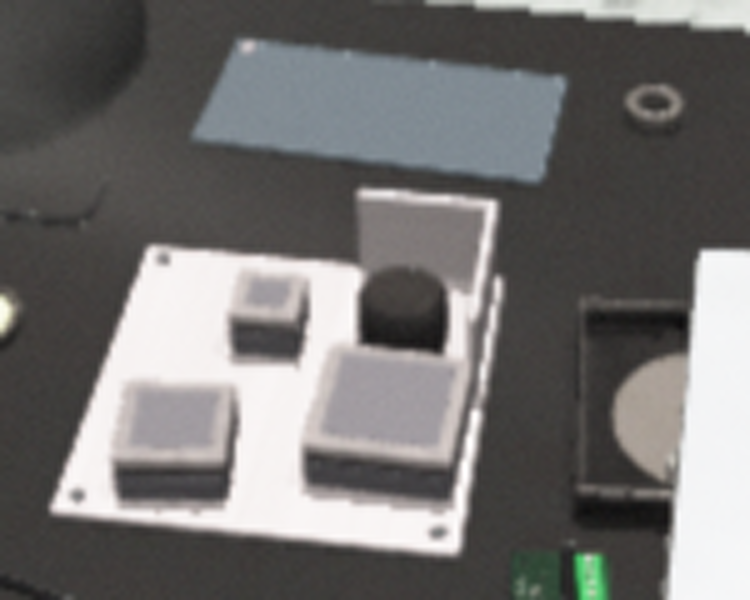

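The crops show the stops at the stand's top-left in the top view, at world +x/+y. Large is right of the loupe, small in front of it, medium diagonal. Next I'll measure.

```bash
cat > h.py <<'E'
import cv2,numpy as np
from plant import vision,get_obs
def cap(n):
    c=vision.capture(n); f=200/np.tan(np.radians(c["vfov"]/2))
    c["K"]=np.array([[f,0,c["cx"]],[0,f,c["cy"]],[0,0,1.]]); c["d"]=np.array(c["dist"],float)
    c["P"]=np.array(c["pose"]); return c
def ray(c,uv,z):
    uv=np.asarray(uv,float).reshape(-1,1,2); n=cv2.undistortPoints(uv,c["K"],c["d"])[:,0]
    D=np.c_[n[:,0],-n[:,1],-np.ones(len(n))]@c["P"][:3,:3].T; o=c["P"][:3,3]
    return o+D*((z-o[2])/D[:,2])[:,None]
def pix(c,p):
    q=(np.asarray(p,float).reshape(-1,3)-c["P"][:3,3])@c["P"][:3,:3]
    return cv2.projectPoints(q*[1,-1,-1],np.zeros(3),np.zeros(3),c["K"],c["d"])[0][:,0]
def blobs(c,mask_fn,box,z,amin=40,S=6):
    """contours of a mask in a S-times enlarged crop box=(u0,v0,u1,v1) -> world rect at height z"""
    u0,v0,u1,v1=box; im=c["pixels"][v0:v1,u0:u1]
    big=cv2.resize(im,None,fx=S,fy=S,interpolation=cv2.INTER_CUBIC)
    m=mask_fn(big.astype(int)).astype(np.uint8)
    m=cv2.morphologyEx(m,cv2.MORPH_OPEN,np.ones((S,S),np.uint8))
    out=[]
    for k in cv2.findContours(m,cv2.RETR_LIST,cv2.CHAIN_APPROX_NONE)[0]:
        if cv2.contourArea(k)<amin*S*S: continue
        uv=(k[:,0]+.5)/S-.5+[u0,v0]
        w=ray(c,uv,z)[:,:2].astype(np.float32); (x,y),s,a=cv2.minAreaRect(w)
        out.append((np.round(uv.mean(0),1),np.round([x,y],1),np.round(s,1),round((a+45)%90-45,1)))
    return out
E
python3 - <<'E'
from h import *
c=cap("top"); g=lambda b:b.mean(2)
print("stand",*blobs(c,lambda b:g(b)>120,(305,185,392,265),4,500),sep="\n")
print("mat",*blobs(c,lambda b:(g(b)>85),(248,185,292,265),3,500),sep="\n")
for t in(200,):
  print("cases",t,*blobs(c,lambda b:(g(b)<t)&(g(b)>70),(322,190,376,255),26,15),sep="\n")
print("loupe",*blobs(c,lambda b:g(b)<90,(322,190,376,255),34,40),sep="\n")
print("wafer",*blobs(c,lambda b:g(b)>80,(318,132,368,183),15,60),sep="\n")
print("box",*blobs(c,lambda b:g(b)>62,(314,130,370,185),16,200),sep="\n")
im=c["pixels"].mean(2).astype(int)
print(im[160,312:372]);print(im[206,340:378]);print(im[200:225,357]);print(im[231,322:350])
E
```

```text
stand
(array([346.7, 225. ]), array([512.6, 146.5]), array([153.9, 154.2]), 1.6)
mat
(array([269.6, 225.2]), array([514.9, 332.9]), array([ 83.6, 163.5]), -1.8)
cases
200
(array([366.3, 238.2]), array([480.5, 102. ]), array([44.3, 46.4]), 6.2)
(array([336.2, 230.9]), array([498.9, 172.6]), array([30. , 31.8]), 3.0)
(array([335.1, 208.4]), array([552.2, 174.9]), array([31.1, 30.3]), -1.1)
(array([347.5, 202.2]), array([558.5, 141.5]), array([ 63.5, 128.1]), 1.6)
loupe
(array([335.2, 208.4]), array([552. , 175.1]), array([32. , 30.8]), -1.0)
(array([347.9, 191. ]), array([590.5, 142.8]), array([126.3,   9.8]), -1.0)
wafer
(array([339.6, 156. ]), array([676.3, 156.9]), array([82.3, 78.9]), 8.3)
box
(array([339.7, 156.1]), array([676.5, 156.3]), array([85.4, 80. ]), 10.4)
[ 50  49  51  51  52  49  49  54  64  69  53  41  44  56  89 128 147 152
 153 153 155 156 153 153 155 154 153 151 152 152 152 153 153 153 150 152
 152 150 150 148 152 150 151 145 131  99  63  45  44  44  47  65  80  68
  53  51  48  53  50  52]
[ 50  66 113 153 158 160 169 171 163 159 157 157 159 160 160 159 157 158
 158 156 157 159 156 157 159 161 169 172 177 200 225 233 234 235 234 232
 207 133]
[156 157 158 158 157 159 158 157 158 157 157 158 157 158 160 163 172 170
 186 220 232 233 233 234 234]
[234 234 234 234 234 234 232 220 189 178 174 167 162 159 159 161 164 171
 179 177 181 203 227 233 234 234 233 234]
```

```bash
python3 - <<'E'
from h import *
c=cap("top"); g=lambda b:cv2.GaussianBlur(b.mean(2).astype(np.float32),(0,0),3)
print("box corners",ray(c,np.array([[297,52],[465,37],[485,203],[315,220]])/4+[245,125]-.4,16).round(1).tolist(), ray(c,np.array([[388,132]])/4+[245,125]-.4,15).round(1))
for nm,b,t in(("L",(344,194,371,219),164.5),("M",(355,228,379,250),164.5),("S",(328,223,345,239),168)):
    print(nm,*blobs(c,lambda x:(g(x)<t)&(g(x)>120),b,26,6),sep="\n")
# chroma view of panels
s=cap("scene"); 
for nm,b in(("all",(245,212,332,265)),):
    f=lambda x:(cv2.GaussianBlur((x[...,2]-x[...,0]).astype(np.float32),(0,0),3)>11)&(g(x)>110)
    print(nm,*blobs(s,f,b,26,15),sep="\n")
print(s["pixels"][247,290:330].tolist()); print(s["pixels"][205:240,311].mean(1).astype(int))
# stand corners in the scene view at plate top
print("scene mat",*blobs(s,lambda x:x.mean(2)>85,(265,168,348,204),3,500),sep="\n")
print("scene stand corner rays",ray(s,np.array([[150,247],[52,514],[461,553]])/5+[230,165]-.4,4).round(1).tolist())
print("screw holes top",ray(c,np.array([[513,285],[301,517],[525,507]])/4+[245,125]-.4,4).round(1).tolist())
print("screw holes scene",ray(s,np.array([[163,259],[77,496],[437,533]])/5+[230,165]-.4,4).round(1).tolist())
E
```

```text
box corners [[724.0, 210.0, 16.0], [731.4, 108.3, 16.0], [630.4, 98.8, 16.0], [621.9, 201.0, 16.0]] [[674.5 156.   15. ]]
L
(array([344.5, 207.3]), array([554.4, 152. ]), array([ 5.1, 11.8]), -1.2)
(array([356.8, 206.3]), array([555.9, 123. ]), array([41., 41.]), -1.3)
M
(array([367.2, 238.6]), array([480.3, 100.7]), array([29.1, 28. ]), 9.8)
S
(array([336. , 231.2]), array([498.4, 173.8]), array([12.6, 13.2]), 2.4)
all
[[247, 243, 242], [234, 228, 227], [211, 202, 200], [206, 197, 194], [197, 191, 188], [175, 167, 170], [163, 157, 160], [162, 156, 161], [163, 157, 161], [161, 155, 160], [164, 158, 163], [163, 155, 161], [159, 154, 160], [162, 158, 161], [162, 156, 161], [162, 157, 161], [163, 158, 162], [161, 156, 161], [163, 156, 160], [162, 156, 161], [159, 155, 160], [162, 157, 161], [160, 153, 160], [161, 155, 160], [163, 157, 162], [163, 158, 162], [162, 155, 162], [159, 153, 158], [165, 160, 165], [192, 185, 183], [206, 197, 193], [200, 189, 186], [136, 129, 128], [104, 100, 100], [220, 212, 212], [231, 227, 228], [142, 135, 135], [72, 69, 67], [63, 59, 57], [64, 61, 59]]
[165 126 124 120 123 125 124 122 124 125 124 124 120  92  72  67  69  70
  68  66  63  64  63  50  44  41  33  28  29  56 163 185 171 162 159]
scene mat
(array([306.5, 186.8]), array([516.4, 334.6]), array([ 84.6, 161.9]), -2.1)
scene stand corner rays [[437.5, 220.7, 4.0], [441.8, 70.0, 4.0], [591.4, 75.5, 4.0]]
screw holes top [[581.5, 81.4, 4.0], [444.0, 212.5, 4.0], [447.5, 77.5, 4.0]]
screw holes scene [[444.9, 214.1, 4.0], [448.2, 80.0, 4.0], [581.5, 83.5, 4.0]]
```

```bash
python3 - <<'E'
from h import *
s=cap("scene"); g=lambda b:cv2.GaussianBlur(b.mean(2).astype(np.float32),(0,0),2)
for nm,b in(("L",(289,232,325,259)),("M",(253,239,278,260)),("S",(275,217,293,231))):
    print(nm,*blobs(s,lambda x:(g(x)<178)&(g(x)>140),b,26,8),sep="\n")
# loupe top ellipse extents in scene, from crop: left 361,right 447 at row ~295 of 5x crop; top 266
print("loupe", ray(s,np.array([[361,293],[447,297],[404,266]])/5+[230,165]-.4,34).round(1).tolist())
E
```

```text
L
(array([307.8, 244.1]), array([556.9, 127.7]), array([44.8, 48.7]), 0.3)
M
(array([264.7, 248.5]), array([481., 103.]), array([30.9, 31.6]), 8.3)
S
(array([283.4, 223.3]), array([499.8, 176.2]), array([16.3, 16.2]), 1.3)
loupe [[537.1, 173.7, 34.0], [570.4, 176.8, 34.0], [550.8, 192.1, 34.0]]
```

```bash
cat > go.py <<'E'
# go.py x y z yawdeg(closing line's angle from world y: 0=closes along y, -90=along x): shift & turn from present pose
import sys,numpy as np
from scipy.spatial.transform import Rotation as R
from plant import get_obs
o=get_obs(); x,y,z,a=map(float,sys.argv[1:5])
R0=R.from_euler("xyz",o["tcp_rot"]); R1=R.from_euler("xyz",[np.pi,0,np.pi+np.radians(a)])
d=np.array([x,y,z])-o["tool_pos"]; v=(R0.inv()*R1).as_rotvec()
print("dp",(R0.inv().apply(d)/1000).round(4).tolist(),"rot",v.round(3).tolist(),"rows",round(max(np.linalg.norm(d)/62.5,np.degrees(np.linalg.norm(v))/10.7),1),"t",o["time"])
E
python3 go.py 480.7 101.9 110 8
```

```text
dp [-0.396, -0.2339, 0.1166] rot [-0.0, -0.0, -0.564] rows 7.6 t 0.3
```

```bash
python3 -m pendant '{"dp":[[-0.396,-0.234,0.1166],[-0.396,-0.234,0.1166],[-0.396,-0.234,0.1166],[-0.396,-0.234,0.1166],[-0.396,-0.234,0.1166],[-0.396,-0.234,0.1166],[-0.396,-0.234,0.1166],[-0.396,-0.234,0.1166]],"rotation":[[0,0,-0.564],[0,0,-0.564],[0,0,-0.564],[0,0,-0.564],[0,0,-0.564],[0,0,-0.564],[0,0,-0.564],[0,0,-0.564]]}' 0.064; python3 go.py 480.7 101.9 8 8
```

```text
time: 1.3
tool_pos: [481.8, 100.0, 109.7]
tcp_rot: [3.141, 0.001, -3.003]
contact_force: [0.8, 0.7, 1.0]
grip_width: 63.8
finger_force: 0.0
dp [0.0009, 0.002, 0.1017] rot [0.0, 0.001, -0.001] rows 1.6 t 1.3
```

```bash
python3 -m pendant '{"dp":[[0,0,0.05],[0,0,0.09],[0,0,0.101],[0,0,0.101],[0,0,0.101]],"rotation":[[0,0,0],[0,0,0],[0,0,0],[0,0,0],[0,0,0]]}'; python3 - <<'E'
from h import *
c=cap("scene");s=cap("top")
a=cv2.resize(c["pixels"][190:280,230:350],(640,480),interpolation=cv2.INTER_CUBIC)
cv2.imwrite("pics/g1.png",a[...,::-1])
E
```

```text
time: 1.92
tool_pos: [481.9, 102.3, 10.6]
tcp_rot: [-3.141, 0.003, -3.002]
contact_force: [-0.3, -0.9, -0.2]
grip_width: 64.0
finger_force: 0.0
```

View pics/g1.png

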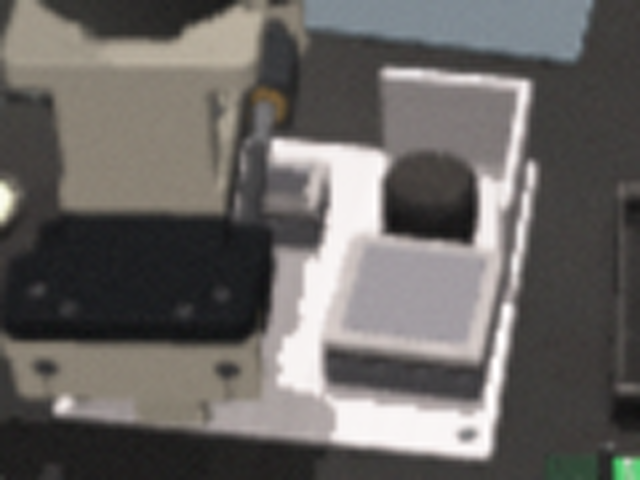

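The gripper straddles the medium case (hidden behind it, around (140,320) in the crop) and is clear of the others. Closing.

```bash
python3 -m pendant '{"dp":[[0,0,0.002],[0,0,0.002],[0,0,0.002],[0,0,0.002],[0,0,0.002],[0,0,0.002]],"rotation":[[0,0,0],[0,0,0],[0,0,0],[0,0,0],[0,0,0],[0,0,0]]}' 0.03
```

```text
time: 2.78
tool_pos: [480.8, 102.0, 7.3]
tcp_rot: [3.141, 0.0, -3.002]
contact_force: [0.1, -0.2, 4.0]
grip_width: 41.5
finger_force: 30.0
```

```bash
python3 -m pendant '{"dp":[[0,0,-0.05],[0,0,-0.10],[0,0,-0.10]],"rotation":[[0,0,0],[0,0,0],[0,0,0]]}'; python3 go.py 518.6 333.6 107 -2
```

```text
time: 3.15
tool_pos: [483.1, 102.1, 110.3]
tcp_rot: [-3.141, 0.008, -3.002]
contact_force: [0.8, 0.2, -0.3]
grip_width: 42.0
finger_force: 30.0
dp [-0.0673, 0.2244, 0.0037] rot [0.0, 0.008, 0.174] rows 3.7 t 3.15
```

```bash
python3 -m pendant '{"dp":[[-0.0696,0.224,0],[-0.0696,0.224,0],[-0.0696,0.224,0],[-0.0696,0.224,0],[-0.0696,0.224,0],[-0.0696,0.224,0.03],[-0.0696,0.224,0.06],[-0.0696,0.224,0.07]],"rotation":[[0,0,0.174],[0,0,0.174],[0,0,0.174],[0,0,0.174],[0,0,0.174],[0,0,0.174],[0,0,0.174],[0,0,0.174]]}'; python3 go.py 518.6 333.6 8 -2
```

```text
time: 4.15
tool_pos: [516.9, 331.7, 34.2]
tcp_rot: [-3.139, -0.005, 3.106]
contact_force: [-0.2, 0.3, -0.0]
grip_width: 41.5
finger_force: 30.0
dp [-0.0018, 0.002, 0.0262] rot [-0.003, -0.005, -0.001] rows 0.4 t 4.15
```

```bash
python3 -m pendant '{"dp":[[0,0,0.015],[0,0,0.028],[0,0,0.03],[0,0,0.03]],"rotation":[[0,0,0],[0,0,0],[0,0,0],[0,0,0]]}'
```

```text
time: 4.65
tool_pos: [518.8, 333.6, 7.4]
tcp_rot: [3.141, 0.001, 3.107]
contact_force: [0.0, 0.1, -0.4]
grip_width: 41.7
finger_force: 30.0
```

```bash
python3 -m pendant '{"dp":[[0,0,0.0012],[0,0,0.0012]],"rotation":[[0,0,0],[0,0,0]]}'; python3 -m pendant '{"dp":[[0,0,0],[0,0,0],[0,0,-0.05],[0,0,-0.1],[0,0,-0.1],[0,0,-0.1]],"rotation":[[0,0,0],[0,0,0],[0,0,0],[0,0,0],[0,0,0],[0,0,0]]}' 0.056; python3 go.py 556.4 124.5 110 -90
```

```text
time: 4.9
tool_pos: [518.8, 333.6, 6.3]
tcp_rot: [3.141, 0.001, 3.107]
contact_force: [0.0, 0.9, -0.6]
grip_width: 41.9
finger_force: 30.0
time: 5.65
tool_pos: [518.2, 333.3, 105.6]
tcp_rot: [-3.141, -0.0, 3.107]
contact_force: [-0.3, 0.7, 0.1]
grip_width: 56.2
finger_force: 0.0
dp [-0.0454, -0.2074, -0.0044] rot [-0.0, -0.0, 1.536] rows 8.2 t 5.65
```

```bash
python3 -m pendant '{"dp":[[-0.0454,-0.2074,0],[-0.0454,-0.2074,0],[-0.0454,-0.2074,0],[-0.0454,-0.2074,0],[-0.0454,-0.2074,0],[-0.0454,-0.2074,0],[-0.0454,-0.2074,0],[-0.0454,-0.2074,0]],"rotation":[[0,0,1.545],[0,0,1.545],[0,0,1.545],[0,0,1.545],[0,0,1.545],[0,0,1.545],[0,0,1.545],[0,0,1.545]]}' 0.078; python3 go.py 556.4 124.5 8 -90.5
python3 - <<'E'
from h import *
g=lambda b:cv2.GaussianBlur(b.mean(2).astype(np.float32),(0,0),2)
for n,b in(("scene",None),("top",None)):
    c=cap(n); u,v=pix(c,[518.8,333.6,25])[0].astype(int); b=(u-16,v-16,u+17,v+17)
    print(n,*blobs(c,lambda x:g(x)>125,b,25,60),sep="\n")
    print(*blobs(c,lambda x:(g(x)<(178 if n=="scene" else 166))&(g(x)>140),b,25,10),sep="\n")
E
```

```text
time: 6.65
tool_pos: [555.6, 124.4, 104.0]
tcp_rot: [-3.138, 0.0, 1.6]
contact_force: [0.3, -0.4, 0.6]
grip_width: 78.2
finger_force: 0.0
dp [0.0001, 0.0011, 0.096] rot [-0.004, 0.0, 0.038] rows 1.5 t 6.65
scene
(array([303.9, 179.1]), array([511.9, 329.5]), array([60.2, 29.5]), 9.5)
(array([302.2, 164.6]), array([497.6, 386.7]), array([56. , 27.6]), 9.5)
(array([306.9, 179.1]), array([518.8, 331.6]), array([35.2, 25. ]), 9.5)
(array([301.9, 163.6]), array([496.1, 392.5]), array([56.6, 12.1]), 2.0)
top
(array([278.9, 224.3]), array([516.9, 307.6]), array([10.6, 44.3]), -0.7)
(array([268.6, 223.1]), array([520.5, 332.8]), array([71.6, 77.3]), -0.9)
(array([258.1, 235.9]), array([488.9, 357.1]), array([27.8, 13. ]), 41.9)
(array([261.3, 222.1]), array([522.6, 349.8]), array([ 7.1, 27.1]), -9.9)
(array([268.5, 224.3]), array([517.6, 338.4]), array([50.4, 42. ]), -1.6)
(array([276.9, 222. ]), array([520.3, 322. ]), array([49.7, 77.5]), -0.7)
```

```bash
python3 -m pendant '{"dp":[[0,0,0.0],[0,0,0.05],[0,0,0.09],[0,0,0.097],[0,0,0.097],[0,0,0.097]],"rotation":[[0,0,0.035],[0,0,0.035],[0,0,0.035],[0,0,0.035],[0,0,0.035],[0,0,0.035]]}'; python3 -m pendant '{"dp":[[0,0,0],[0,0,0],[0,0,0],[0,0,0],[0,0,0]],"rotation":[[0,0,0],[0,0,0],[0,0,0],[0,0,0],[0,0,0]]}' 0.045
```

```text
time: 7.5
tool_pos: [558.0, 124.8, 10.6]
tcp_rot: [3.139, -0.0, 1.572]
contact_force: [0.6, -0.6, 0.9]
grip_width: 77.5
finger_force: 0.0
time: 8.12
tool_pos: [557.0, 124.6, 9.4]
tcp_rot: [3.141, -0.0, 1.572]
contact_force: [-1.2, -0.5, 4.9]
grip_width: 55.5
finger_force: 30.0
```

```bash
python3 - <<'E'
from h import *
o=[]
for n in("scene","top"):
    c=cap(n); u,v=pix(c,[518.8,333.6,14])[0].astype(int)
    o.append(cv2.resize(c["pixels"][v-37:v+38,u-37:u+38],(400,400),interpolation=cv2.INTER_CUBIC)); print(n,u-37,v-37)
cv2.imwrite("pics/m1.png",np.hstack(o)[...,::-1])
E
```

```text
scene 270 145
top 231 186
```

View pics/m1.png

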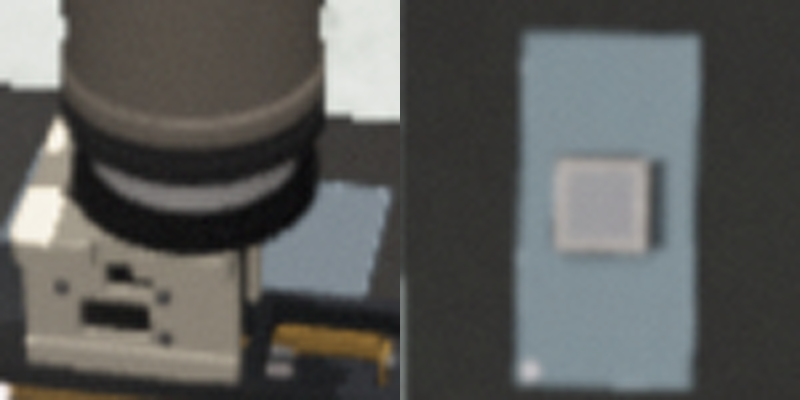

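The top view shows the medium case on the mat, lid spanning crop columns 553–652 and rows 155–253. That's within 2 mm of the aim, and the arm hides it in the scene view.

```bash
python3 - <<'E'
from h import *
c=cap("top"); p=np.array([[153,155],[251,155],[251,253],[153,253],[202.5,204]])/5.333+[231,186]-.4
print(ray(c,p,25).round(1).tolist())
E
python3 -m pendant '{"dp":[[0,0,-0.05],[0,0,-0.1],[0,0,-0.1]],"rotation":[[0,0,0],[0,0,0],[0,0,0]]}'; python3 go.py 466.0 336.5 107 -92
```

```text
[[540.4, 353.9, 25.0], [539.7, 310.5, 25.0], [496.4, 311.0, 25.0], [497.1, 354.3, 25.0], [518.4, 332.2, 25.0]]
time: 8.65
tool_pos: [559.1, 124.9, 112.6]
tcp_rot: [3.134, -0.001, 1.572]
contact_force: [0.6, -0.2, -1.5]
grip_width: 55.5
finger_force: 30.0
dp [0.2117, -0.0929, 0.0051] rot [0.008, -0.001, 0.036] rows 3.7 t 8.65
```

```bash
python3 -m pendant '{"dp":[[0.2115,-0.0913,0],[0.2115,-0.0913,0],[0.2115,-0.0913,0],[0.2115,-0.0913,0],[0.2115,-0.0913,0],[0.2115,-0.0913,0],[0.2115,-0.0913,0],[0.2115,-0.0913,0]],"rotation":[[0,0,-1.535],[0,0,-1.535],[0,0,-1.535],[0,0,-1.535],[0,0,-1.535],[0,0,-1.535],[0,0,-1.535],[0,0,-1.535]]}'; python3 go.py 465.6 336.1 9 -2
```

```text
time: 9.65
tool_pos: [464.3, 335.6, 107.1]
tcp_rot: [-3.14, -0.003, 3.078]
contact_force: [-0.4, -0.2, -0.7]
grip_width: 55.5
finger_force: 30.0
dp [-0.0015, 0.0008, 0.0981] rot [-0.002, -0.003, -0.029] rows 1.6 t 9.65
```

```bash
python3 -m pendant '{"dp":[[0,0,0.04],[0,0,0.08],[0,0,0.094],[0,0,0.094],[0,0,0.094]],"rotation":[[0,0,-0.025],[0,0,-0.025],[0,0,-0.025],[0,0,-0.025],[0,0,-0.025]]}'
```

```text
time: 10.28
tool_pos: [466.1, 336.5, 16.1]
tcp_rot: [3.14, 0.002, 3.097]
contact_force: [0.1, -0.3, -0.6]
grip_width: 55.4
finger_force: 30.0
```

```bash
python3 -m pendant '{"dp":[[0,0,0.004],[0,0,0.0072],[0,0,0.0072]],"rotation":[[0,0,-0.01],[0,0,-0.01],[0,0,-0.01]]}';  python3 -m pendant '{"dp":[[0,0,0],[0,0,0],[0,0,0],[0,0,-0.05],[0,0,-0.1],[0,0,-0.1],[0,0,-0.1]],"rotation":[[0,0,0],[0,0,0],[0,0,0],[0,0,0],[0,0,0],[0,0,0],[0,0,0]]}' 0.072; python3 go.py 499 175.2 107 2
```

```text
time: 10.65
tool_pos: [465.6, 336.2, 8.4]
tcp_rot: [3.141, 0.001, 3.107]
contact_force: [-0.5, -0.2, 1.8]
grip_width: 55.4
finger_force: 30.0
time: 11.52
tool_pos: [464.8, 335.8, 107.3]
tcp_rot: [-3.141, -0.001, 3.107]
contact_force: [-0.3, -0.5, -1.6]
grip_width: 71.9
finger_force: 0.0
dp [-0.0397, -0.1593, 0.0003] rot [-0.0, -0.001, -0.07] rows 2.6 t 11.525
```

```bash
python3 -m pendant '{"dp":[[-0.039,-0.1597,0],[-0.039,-0.1597,0],[-0.039,-0.1597,0],[-0.039,-0.1597,0],[-0.039,-0.1597,0],[-0.039,-0.1597,0.03],[-0.039,-0.1597,0.05],[-0.039,-0.1597,0.05]],"rotation":[[0,0,-0.07],[0,0,-0.07],[0,0,-0.07],[0,0,-0.07],[0,0,-0.07],[0,0,-0.07],[0,0,-0.07],[0,0,-0.07]]}' 0.042; python3 go.py 499 175.2 8 2
python3 - <<'E'
from h import *
c=cap("scene"); cv2.imwrite("pics/s1.png",cv2.resize(c["pixels"][160:280,240:360],(600,600),interpolation=cv2.INTER_CUBIC)[...,::-1])
E
```

```text
time: 12.52
tool_pos: [496.9, 176.1, 56.0]
tcp_rot: [-3.141, -0.004, -3.104]
contact_force: [-0.1, -0.0, 0.4]
grip_width: 42.2
finger_force: 0.0
dp [-0.0022, -0.001, 0.048] rot [-0.0, -0.004, 0.002] rows 0.8 t 12.525
```

View pics/s1.png

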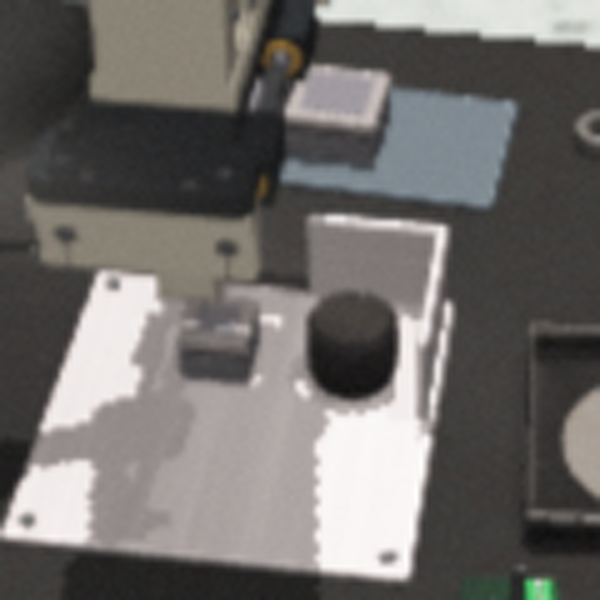

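The scene view shows the gripper right above the small case (215,340), the loupe free at (352,345), and medium on the mat at (340,110). Descending to grip the small case.

```bash
python3 -m pendant '{"dp":[[0,0,0.03],[0,0,0.047],[0,0,0.049],[0,0,0.049]],"rotation":[[0,0,0],[0,0,0],[0,0,0],[0,0,0]]}'; python3 -m pendant '{"dp":[[0,0,0],[0,0,0],[0,0,0],[0,0,0]],"rotation":[[0,0,0],[0,0,0],[0,0,0],[0,0,0]]}' 0.02
```

```text
time: 13.08
tool_pos: [499.3, 175.5, 9.7]
tcp_rot: [3.141, 0.002, -3.106]
contact_force: [-0.8, 0.7, 0.1]
grip_width: 42.1
finger_force: 0.0
time: 13.58
tool_pos: [499.2, 175.2, 9.5]
tcp_rot: [3.141, 0.001, -3.107]
contact_force: [-1.3, -0.0, 6.2]
grip_width: 27.8
finger_force: 30.0
```

```bash
python3 -m pendant '{"dp":[[0,0,-0.05],[0,0,-0.1],[-0.0859,0.1541,-0.1],[-0.0859,0.1541,-0.1],[-0.0859,0.1541,-0.1],[-0.0859,0.1541,-0.07],[-0.0859,0.1541,-0.04],[-0.0859,0.1541,-0.02]],"rotation":[[0,0,0],[0,0,0],[0,0,0.07],[0,0,0.07],[0,0,0.07],[0,0,0.07],[0,0,0.07],[0,0,0.07]]}';  python3 -m pendant '{"dp":[[0,0,0.008],[0,0,0.016],[0,0,0.016],[0,0,0.016]],"rotation":[[0,0,0],[0,0,0],[0,0,0],[0,0,0]]}'
```

```text
time: 14.58
tool_pos: [578.1, 331.8, 26.6]
tcp_rot: [-3.14, -0.002, 3.107]
contact_force: [-0.6, 0.3, -0.0]
grip_width: 27.8
finger_force: 30.0
time: 15.08
tool_pos: [579.5, 332.3, 13.6]
tcp_rot: [3.141, 0.001, 3.107]
contact_force: [-0.2, 0.1, -0.7]
grip_width: 27.4
finger_force: 30.0
```

Then release, go up, and aim at the loupe.

```bash
python3 -m pendant '{"dp":[[0,0,0.003],[0,0,0.005],[0,0,0.005]],"rotation":[[0,0,0],[0,0,0],[0,0,0]]}';  python3 -m pendant '{"dp":[[0,0,0],[0,0,0],[0,0,0],[0,0,-0.05],[0,0,-0.1],[0,0,-0.1],[0,0,-0.1]],"rotation":[[0,0,0],[0,0,0],[0,0,0],[0,0,0],[0,0,0],[0,0,0],[0,0,0]]}' 0.042; python3 go.py 552.8 176.5 107 1.6
python3 - <<'E'
from h import *
g=lambda b:b.mean(2)
c=cap("top")
print("loupe",*blobs(c,lambda b:g(b)<130,(324,196,350,222),34,40),sep="\n")
print("stand",*blobs(c,lambda b:g(b)>140,(305,185,392,265),4,500),sep="\n")
im=g(c["pixels"]).astype(int); print(im[206,312:350]); print(im[212,312:350])
cv2.imwrite("pics/m2.png",cv2.resize(c["pixels"][120:270,240:390],(600,600),interpolation=cv2.INTER_CUBIC)[...,::-1])
E
```

```text
time: 15.45
tool_pos: [579.2, 332.1, 8.5]
tcp_rot: [3.141, 0.001, 3.107]
contact_force: [-1.8, -0.7, 4.9]
grip_width: 27.9
finger_force: 30.0
time: 16.32
tool_pos: [578.6, 331.9, 107.2]
tcp_rot: [-3.141, -0.001, 3.107]
contact_force: [-0.4, -0.3, -0.5]
grip_width: 42.1
finger_force: 0.0
dp [0.0204, -0.1562, 0.0002] rot [-0.0, -0.001, -0.063] rows 2.5 t 16.325
loupe
(array([335.1, 207.9]), array([552.7, 175.1]), array([35.7, 35.4]), 35.8)
stand
(array([347.3, 224.8]), array([513.1, 146.3]), array([152.3, 152.8]), 1.5)
[ 32  47  92 139 153 162 175 183 181 182 183 184 182 181 174 147  96  55
  52  54  55  52  52  49  40  35  31  29  34  60 112 162 178 180 184 204
 226 234]
[ 48  56  92 144 173 174 175 181 198 219 226 228 227 228 226 213 170 104
  60  51  52  54  54  54  54  52  47  44  54  85 132 167 176 179 179 177
 178 180]
```

View pics/m2.png

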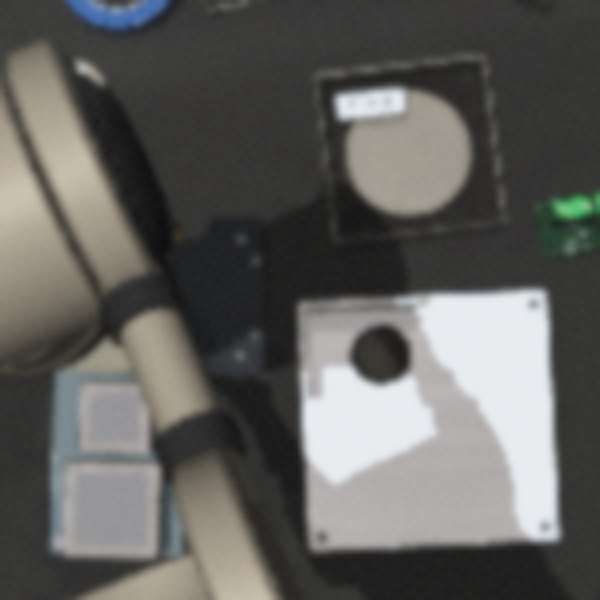

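The top view shows large and medium side by side on the mat (crop (113,508) and (115,418)), the loupe at (381,353) and the wafer at (408,153). The small case is hidden under the arm. Now the loupe.

```bash
python3 -m pendant '{"dp":[[0.0208,-0.1561,0],[0.0208,-0.1561,0],[0.0208,-0.1561,0],[0.0208,-0.1561,0],[0.0208,-0.1561,0.02],[0.0208,-0.1561,0.04],[0.0208,-0.1561,0.05],[0.0208,-0.1561,0.05]],"rotation":[[0,0,-0.063],[0,0,-0.063],[0,0,-0.063],[0,0,-0.063],[0,0,-0.063],[0,0,-0.063],[0,0,-0.063],[0,0,-0.063]]}' 0.042; python3 -m pendant '{"dp":[[0,0,0],[0,0,0]],"rotation":[[0,0,0],[0,0,0]]}'; python3 - <<'E'
from h import *
c=cap("scene"); cv2.imwrite("pics/l1.png",cv2.resize(c["pixels"][180:270,255:375],(800,600),interpolation=cv2.INTER_CUBIC)[...,::-1])
E
```

```text
time: 17.38
tool_pos: [552.2, 177.4, 56.6]
tcp_rot: [-3.141, -0.002, -3.113]
contact_force: [-0.3, -0.2, 0.3]
grip_width: 42.0
finger_force: 0.0
time: 17.62
tool_pos: [553.3, 177.0, 58.4]
tcp_rot: [3.141, 0.001, -3.113]
contact_force: [0.2, 0.4, -0.4]
grip_width: 41.7
finger_force: 0.0
```

View pics/l1.png

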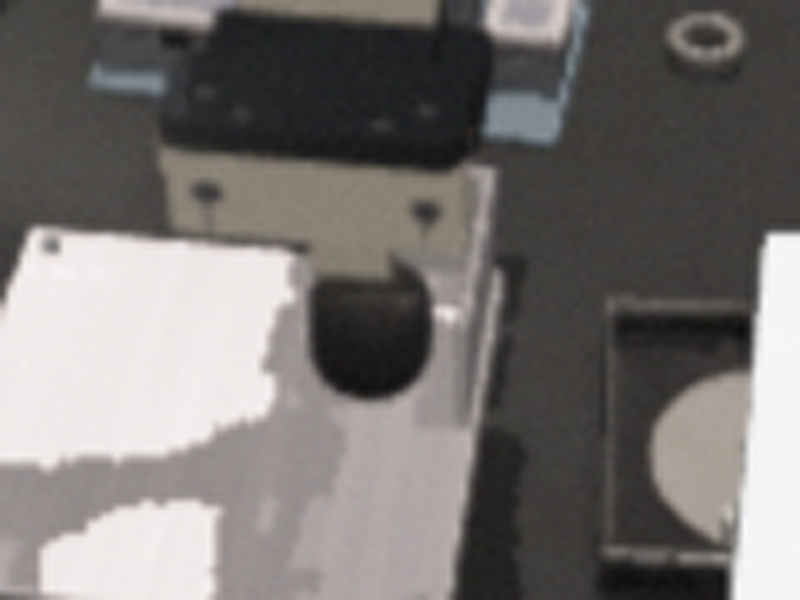

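The loupe at (370,330) sits centred below the gripper, and the small case is on the mat end (530,40). I'll go down slowly, watching the force.

```bash
python3 -m pendant '{"dp":[[0,0,0.01],[0,0,0.018],[0,0,0.025],[0,0,0.032],[0,0,0.032]],"rotation":[[0,0,0],[0,0,0],[0,0,0],[0,0,0],[0,0,0]]}'
```

```text
time: 18.3
tool_pos: [552.4, 176.7, 25.0]
tcp_rot: [-3.141, -0.001, -3.113]
contact_force: [-0.0, -0.4, -0.3]
grip_width: 41.9
finger_force: 0.0
```

```bash
python3 -m pendant '{"dp":[[0,0,0.008],[0,0,0.015],[0,0,0.015],[0,0,0.015]],"rotation":[[0,0,0],[0,0,0],[0,0,0],[0,0,0]]}';python3 -m pendant '{"dp":[[0,0,0],[0,0,0],[0,0,0]],"rotation":[[0,0,0],[0,0,0],[0,0,0]]}' 0.03
```

```text
time: 18.8
tool_pos: [552.9, 176.8, 10.8]
tcp_rot: [3.141, 0.0, -3.113]
contact_force: [-0.2, -0.1, -0.2]
grip_width: 41.8
finger_force: 0.0
time: 19.18
tool_pos: [553.1, 176.8, 11.0]
tcp_rot: [3.141, 0.001, -3.113]
contact_force: [0.3, -0.2, 0.7]
grip_width: 34.6
finger_force: 30.0
```

```bash
python3 -m pendant '{"dp":[[0,0,-0.05],[0,0,-0.1],[-0.1233,-0.0239,-0.1],[-0.1233,-0.0239,-0.1],[-0.1233,-0.0239,-0.08],[-0.1233,-0.0239,-0.05],[-0.1233,-0.0239,-0.035],[-0.1233,-0.0239,-0.03]],"rotation":[[0,0,0],[0,0,0],[0,0,0],[0,0,0],[0,0,0],[0,0,0],[0,0,0],[0,0,0]]}'; python3 -m pendant '{"dp":[[0,0,0.008],[0,0,0.015],[0,0,0.015],[0,0,0.015]],"rotation":[[0,0,0],[0,0,0],[0,0,0],[0,0,0]]}'
```

```text
time: 20.18
tool_pos: [676.2, 156.4, 39.8]
tcp_rot: [-3.142, -0.002, -3.113]
contact_force: [-0.3, 0.2, -0.1]
grip_width: 34.5
finger_force: 30.0
time: 20.68
tool_pos: [677.0, 156.4, 26.2]
tcp_rot: [3.141, 0.001, -3.113]
contact_force: [0.7, 0.8, -0.3]
grip_width: 34.3
finger_force: 30.0
```

```bash
python3 -m pendant '{"dp":[[0,0,0.0025],[0,0,0.0032],[0,0,0.0032]],"rotation":[[0,0,0],[0,0,0],[0,0,0]]}'; python3 - <<'E'
from h import *
o=[]
for n in("scene","top"):
    c=cap(n); u,v=pix(c,[677,156,16])[0].astype(int)
    o.append(cv2.resize(c["pixels"][v-35:v+35,u-35:u+35],(400,400),interpolation=cv2.INTER_CUBIC)); print(n,u-35,v-35)
cv2.imwrite("pics/w1.png",np.hstack(o)[...,::-1])
E
```

```text
time: 21.05
tool_pos: [677.1, 156.4, 23.3]
tcp_rot: [3.141, 0.001, -3.113]
contact_force: [-0.5, 0.4, 4.9]
grip_width: 34.2
finger_force: 30.0
scene 337 209
top 306 121
```

```bash
python3 -m pendant '{"dp":[[0,0,0],[0,0,0],[0,0,0],[0,0,-0.03],[0,0,-0.08],[0,0,-0.1],[0,0,-0.1]],"rotation":[[0,0,0],[0,0,0],[0,0,0],[0,0,0],[0,0,0],[0,0,0],[0,0,0]]}' 0.06; python3 go.py 465.6 336.2 107 -2
```

```text
time: 22.02
tool_pos: [677.8, 156.5, 124.4]
tcp_rot: [3.141, 0.004, -3.113]
contact_force: [0.6, 0.2, 0.3]
grip_width: 60.4
finger_force: 0.0
dp [0.2071, 0.1856, 0.0167] rot [0.001, 0.004, 0.063] rows 4.5 t 22.025
```

```bash
python3 -m pendant '{"dp":[[0.2063,0.1858,0],[0.2063,0.1858,0],[0.2063,0.1858,0],[0.2063,0.1858,0],[0.2063,0.1858,0],[0.2063,0.1858,0.02],[0.2063,0.1858,0.05],[0.2063,0.1858,0.06]],"rotation":[[0,0,0.063],[0,0,0.063],[0,0,0.063],[0,0,0.063],[0,0,0.063],[0,0,0.063],[0,0,0.063],[0,0,0.063]]}' 0.074; python3 - <<'E'
from h import *
o=[]
for n in("scene","top"):
    c=cap(n); u,v=pix(c,[677,156,16])[0].astype(int)
    o.append(cv2.resize(c["pixels"][v-35:v+35,u-35:u+35],(400,400),interpolation=cv2.INTER_CUBIC)); print(n,u-35,v-35)
    if n=="top": print(pix(c,[677,156,46])[0],*blobs(c,lambda b:b.mean(2)<95,(u-12,v-12,u+12,v+12),46,60),sep="\n")
cv2.imwrite("pics/w1.png",np.hstack(o)[...,::-1])
E
```

```text
time: 23.02
tool_pos: [463.4, 335.4, 59.5]
tcp_rot: [-3.139, -0.005, 3.107]
contact_force: [0.0, -0.1, -0.2]
grip_width: 73.8
finger_force: 0.0
scene 337 209
top 306 121
[342.43565435 154.29262319]
(array([342.8, 156.1]), array([673.4, 154.6]), array([38. , 38.7]), -1.0)
```

View pics/w1.png

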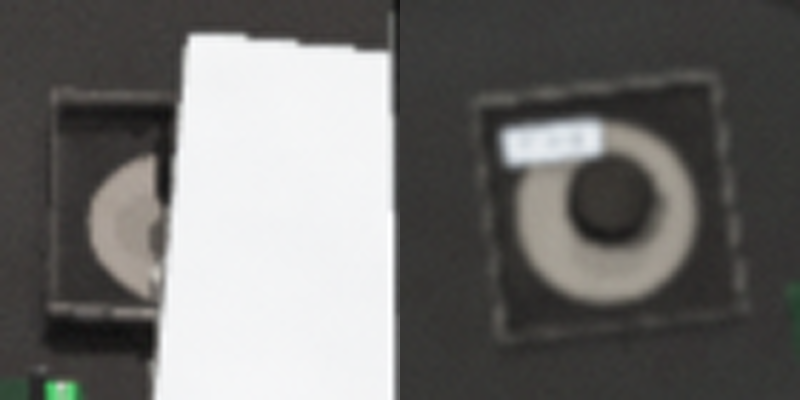

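The loupe stands on the lid, its top disc at crop (611,198), with the rim corners at (475,98), (713,75), (745,310), (500,340). I'll check the offset between them.

```bash
python3 - <<'E'
from h import *
c=cap("top"); q=lambda p:np.array(p,float)/5.714+[306,121]-.4
L=q([[75,98],[313,75],[345,310],[100,340]])
print("rim",ray(c,L,16).mean(0),"wafer z8/16",ray(c,q([[207,213]]),8),ray(c,q([[207,213]]),16),"loupe",ray(c,q([[211,198]]),46))
u,v=342,156
for t in(70,80,110): print(t,*blobs(c,lambda b:(b.mean(2)<t),(u-11,v-11,u+12,v+12),46,60),sep="\n")
E
```

```text
rim [676.88659115 154.93101642  16.        ] wafer z8/16 [[674.93562004 155.01093826   8.        ]] [[673.606007   155.55545938  16.        ]] loupe [[674.74647248 155.83680346  46.        ]]
70
(array([342.7, 156. ]), array([673.1, 155.5]), array([34.3, 36. ]), -19.4)
80
(array([342.7, 156. ]), array([673.2, 154.8]), array([36.1, 36.7]), -1.0)
110
(array([342.9, 156.1]), array([672.3, 154.7]), array([40.8, 39.3]), 21.4)
```

The loupe is within about 2 mm of the lid's middle. Next, pick up the large case.

```bash
python3 -m pendant '{"dp":[[0,0,0.03],[0,0,0.05],[0,0,0.053],[0,0,0.053]],"rotation":[[0,0,0],[0,0,0],[0,0,0],[0,0,0]]}'; python3 -m pendant '{"dp":[[0,0,0],[0,0,0],[0,0,0],[0,0,0]],"rotation":[[0,0,0],[0,0,0],[0,0,0],[0,0,0]]}' 0.045
```

```text
time: 23.68
tool_pos: [466.0, 336.6, 10.5]
tcp_rot: [3.141, 0.001, 3.107]
contact_force: [0.3, 0.1, 0.2]
grip_width: 74.1
finger_force: 0.0
time: 24.18
tool_pos: [465.7, 336.5, 10.3]
tcp_rot: [3.141, 0.001, 3.107]
contact_force: [0.1, -0.3, 6.1]
grip_width: 55.6
finger_force: 30.0
```

```bash
python3 -m pendant '{"dp":[[0,0,-0.05],[0,0,-0.1],[-0.0543,-0.1865,-0.1],[-0.0543,-0.1865,-0.1],[-0.0543,-0.1865,-0.1],[-0.0543,-0.1865,-0.1],[-0.0543,-0.1865,-0.08],[-0.0543,-0.1865,-0.05]],"rotation":[[0,0,0],[0,0,0],[0,0,-0.061],[0,0,-0.061],[0,0,-0.061],[0,0,-0.061],[0,0,-0.061],[0,0,-0.061]]}'; python3 -m pendant '{"dp":[[0,0,0.03],[0,0,0.044],[0,0,0.044],[0,0,0.044]],"rotation":[[0,0,0],[0,0,0],[0,0,0],[0,0,0]]}'
```

```text
time: 25.18
tool_pos: [513.6, 148.7, 59.5]
tcp_rot: [3.141, 0.002, -3.116]
contact_force: [-0.3, 0.2, -1.4]
grip_width: 55.8
finger_force: 30.0
time: 25.68
tool_pos: [513.8, 148.4, 16.4]
tcp_rot: [3.141, 0.002, -3.115]
contact_force: [-0.0, -0.3, -0.4]
grip_width: 55.8
finger_force: 30.0
```

```bash
python3 -m pendant '{"dp":[[0,0,0.003],[0,0,0.0052],[0,0,0.0052]],"rotation":[[0,0,0],[0,0,0],[0,0,0]]}'; python3 -m pendant '{"dp":[[0,0,0],[0,0,0],[0,0,0],[0,0,-0.03],[0,0,-0.035],[0,0,-0.035],[0,0,-0.035]],"rotation":[[0,0,0],[0,0,0],[0,0,0],[0,0,0.1],[0,0,0.28],[0,0,0.46],[0,0,0.64]]}' 0.074;  python3 -m pendant '{"dp":[[0,0,0],[0,0,0],[0,0,0],[0,0,0],[0,0,0],[0,0,0],[0,0,0]],"rotation":[[0,0,0.931],[0,0,0.931],[0,0,0.931],[0,0,0.931],[0,0,0.931],[0,0,0.931],[0,0,0.931]]}'
```

```text
time: 26.05
tool_pos: [513.5, 148.1, 11.2]
tcp_rot: [3.141, 0.001, -3.116]
contact_force: [-1.7, -0.4, 5.5]
grip_width: 55.9
finger_force: 30.0
time: 26.92
tool_pos: [513.1, 148.0, 45.4]
tcp_rot: [3.141, 0.0, 2.522]
contact_force: [-0.7, -0.3, -0.4]
grip_width: 73.9
finger_force: 0.0
time: 27.8
tool_pos: [513.1, 148.0, 45.3]
tcp_rot: [-3.142, -0.0, 1.6]
contact_force: [-0.8, -0.2, -0.6]
grip_width: 73.6
finger_force: 0.0
```

```bash
python3 -m pendant '{"dp":[[0,0,0.025],[0,0,0.034],[0,0,0.034],[0,0,0.034],[0,0,0.034],[0,0,0.034],[0,0,0.034]],"rotation":[[0,0,0],[0,0,0],[0,0,0],[0,0,0],[0,0,0],[0,0,0],[0,0,0]]}'; python3 -m pendant '{"dp":[[0,0,0],[0,0,0],[0,0,0],[0,0,0]],"rotation":[[0,0,0],[0,0,0],[0,0,0],[0,0,0]]}' 0.045;  python3 -m pendant '{"dp":[[0,0,0],[0,0,0],[0,0,0],[0,0,-0.05],[0,0,-0.1],[0,0,-0.1]],"rotation":[[0,0,0],[0,0,0],[0,0,0],[0,0,0],[0,0,0],[0,0,0]]}' 0.068; python3 go.py 518.8 333.6 107 -92
```

```text
time: 28.68
tool_pos: [513.2, 148.0, 11.5]
tcp_rot: [3.141, -0.0, 1.597]
contact_force: [0.2, 0.8, -0.4]
grip_width: 73.8
finger_force: 0.0
time: 29.18
tool_pos: [513.1, 148.0, 11.3]
tcp_rot: [3.142, -0.0, 1.597]
contact_force: [-0.5, -0.5, 0.4]
grip_width: 56.0
finger_force: 30.0
time: 29.92
tool_pos: [515.6, 148.4, 115.2]
tcp_rot: [3.133, -0.001, 1.597]
contact_force: [0.0, -0.6, 0.4]
grip_width: 67.6
finger_force: 0.0
dp [0.185, 0.008, 0.0084] rot [0.008, -0.001, 0.061] rows 3.0 t 29.925
```

```bash
python3 -m pendant '{"dp":[[0.1854,0.0105,0],[0.1854,0.0105,0],[0.1854,0.0105,0],[0.1854,0.0105,0],[0.1854,0.0105,0.03],[0.1854,0.0105,0.05],[0.1854,0.0105,0.06],[0.1854,0.0105,0.06]],"rotation":[[0,0,0.061],[0,0,0.061],[0,0,0.061],[0,0,0.061],[0,0,0.061],[0,0,0.061],[0,0,0.061],[0,0,0.061]]}' 0.048; python3 - <<'E'
from h import *
o=[]
for n,p in(("top",[513,148,15]),("scene",[540,333,10])):
    c=cap(n); u,v=pix(c,p)[0].astype(int)
    o.append(cv2.resize(c["pixels"][v-40:v+40,u-40:u+40],(400,400),interpolation=cv2.INTER_CUBIC)); print(n,u-40,v-40)
    if n=="top": print(*blobs(c,lambda b:b.mean(2)>140,(305,185,392,265),4,500),sep="\n"); print(*blobs(c,lambda b:(b.mean(2)<205)&(b.mean(2)>130),(u-17,v-17,u+18,v+18),26,200),sep="\n")
cv2.imwrite("pics/x1.png",np.hstack(o)[...,::-1])
E
```

```text
time: 30.92
tool_pos: [518.4, 332.8, 50.4]
tcp_rot: [-3.14, 0.001, 1.535]
contact_force: [0.8, -0.2, 0.7]
grip_width: 48.3
finger_force: 0.0
top 306 184
(array([347.2, 225.1]), array([513.2, 146.2]), array([152.4, 152.9]), 1.3)
(array([343.8, 224.1]), array([515. , 153.4]), array([74.6, 81.8]), -1.1)
scene 276 145
```

View pics/x1.png

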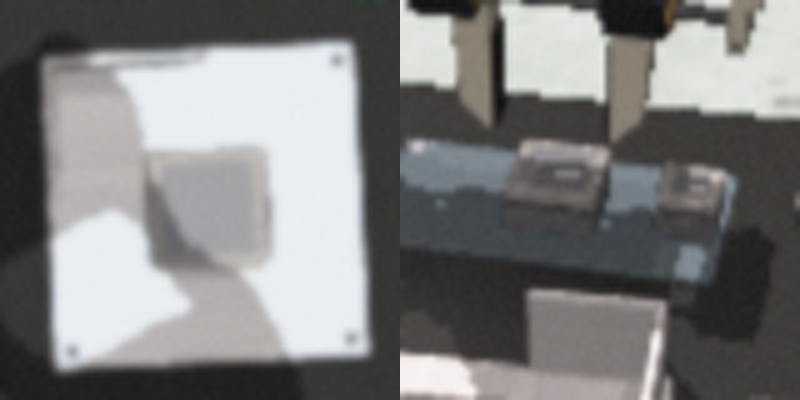

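L sits within 1 mm of the plate centre, allowing for parallax: lid centre (210,208) against plate centre (205,206). In the scene view the fingers straddle medium on the mat (558,170), with small at (692,190). Descending.

```bash
python3 -m pendant '{"dp":[[0,0,0.02],[0,0,0.035],[0,0,0.041],[0,0,0.041]],"rotation":[[0,0,0],[0,0,0],[0,0,0],[0,0,0]]}'; python3 -m pendant '{"dp":[[0,0,0],[0,0,0],[0,0,0]],"rotation":[[0,0,0],[0,0,0],[0,0,0]]}' 0.03; python3 go.py 513.1 148 107 -88.5
```

```text
time: 31.52
tool_pos: [518.7, 333.6, 10.2]
tcp_rot: [-3.141, 0.0, 1.536]
contact_force: [0.1, -0.3, -0.1]
grip_width: 48.5
finger_force: 0.0
time: 31.9
tool_pos: [519.1, 333.8, 10.9]
tcp_rot: [3.141, -0.001, 1.536]
contact_force: [-0.0, -0.4, 1.1]
grip_width: 41.6
finger_force: 30.0
dp [-0.1859, 0.0006, -0.0962] rot [0.001, -0.001, -0.061] rows 3.3 t 31.9
```

```bash
python3 -m pendant '{"dp":[[0,0,-0.05],[0,0,-0.1],[-0.1857,0.0005,-0.1],[-0.1857,0.0005,-0.1],[-0.1857,0.0005,-0.1],[-0.1857,0.0005,-0.1],[-0.1857,0.0005,-0.07],[-0.1857,0.0005,-0.05]],"rotation":[[0,0,0],[0,0,0],[0,0,-0.061],[0,0,-0.061],[0,0,-0.061],[0,0,-0.061],[0,0,-0.061],[0,0,-0.061]]}'; python3 -m pendant '{"dp":[[0,0,0.01],[0,0,0.02],[0,0,0.02],[0,0,0.02]],"rotation":[[0,0,0],[0,0,0],[0,0,0],[0,0,0]]}'
```

```text
time: 32.9
tool_pos: [512.6, 148.6, 59.6]
tcp_rot: [-3.141, -0.0, 1.597]
contact_force: [0.3, -0.6, -0.7]
grip_width: 41.9
finger_force: 30.0
time: 33.4
tool_pos: [513.2, 148.2, 40.9]
tcp_rot: [3.141, -0.0, 1.597]
contact_force: [-0.6, -0.3, -0.4]
grip_width: 41.9
finger_force: 30.0
```

```bash
python3 -m pendant '{"dp":[[0,0,0.004],[0,0,0.0068],[0,0,0.0068]],"rotation":[[0,0,0],[0,0,0],[0,0,0]]}'
```

```text
time: 33.78
tool_pos: [512.9, 148.0, 33.9]
tcp_rot: [3.141, -0.0, 1.597]
contact_force: [-0.5, -0.2, 4.1]
grip_width: 41.2
finger_force: 30.0
```

```bash
python3 -m pendant '{"dp":[[0,0,0],[0,0,0],[0,0,0],[0,0,-0.05],[0,0,-0.1],[0,0,-0.1]],"rotation":[[0,0,0],[0,0,0],[0,0,0],[0,0,0],[0,0,0],[0,0,0]]}' 0.056; python3 -m pendant '{"dp":[[0.1823,0.071,0],[0.1823,0.071,0],[0.1823,0.071,0],[0.1823,0.071,0],[0.1823,0.071,0.03],[0.1823,0.071,0.06],[0.1823,0.071,0.08],[0.1823,0.071,0.08]],"rotation":[[0,0,0.061],[0,0,0.061],[0,0,0.061],[0,0,0.061],[0,0,0.061],[0,0,0.061],[0,0,0.061],[0,0,0.061]]}' 0.040; python3 - <<'E'
from h import *
o=[]
for n,p in(("top",[513,148,15]),("scene",[513,148,20])):
    c=cap(n); u,v=pix(c,p)[0].astype(int)
    o.append(cv2.resize(c["pixels"][v-40:v+40,u-40:u+40],(400,400),interpolation=cv2.INTER_CUBIC)); print(n,u-40,v-40)
cv2.imwrite("pics/x2.png",np.hstack(o)[...,::-1])
E
```

```text
time: 34.52
tool_pos: [515.2, 148.4, 137.4]
tcp_rot: [3.133, -0.001, 1.597]
contact_force: [0.4, 0.2, 0.5]
grip_width: 56.0
finger_force: 0.0
time: 35.52
tool_pos: [577.3, 330.6, 50.7]
tcp_rot: [-3.136, 0.003, 1.535]
contact_force: [0.6, 1.0, 0.6]
grip_width: 39.9
finger_force: 0.0
top 306 184
scene 247 196
```

View pics/x2.png

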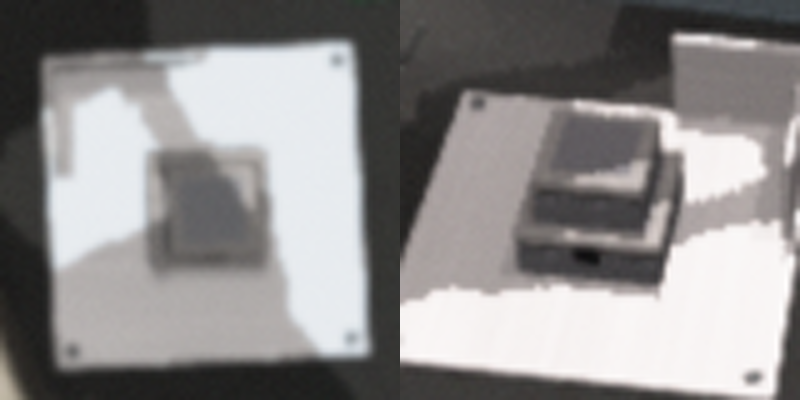

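Medium lies flat and centred on large (scene crop (595,155) over (600,250)). Now the small one.

```bash
python3 -m pendant '{"dp":[[0,0,0.02],[0,0,0.035],[0,0,0.043],[0,0,0.043]],"rotation":[[0,0,0],[0,0,0],[0,0,0],[0,0,0]]}'; python3 -m pendant '{"dp":[[0,0,0],[0,0,0],[0,0,0],[0,0,0]],"rotation":[[0,0,0],[0,0,0],[0,0,0],[0,0,0]]}' 0.018
```

```text
time: 36.12
tool_pos: [578.8, 332.0, 10.2]
tcp_rot: [-3.141, 0.0, 1.536]
contact_force: [0.4, 0.1, 0.5]
grip_width: 39.7
finger_force: 0.0
time: 36.62
tool_pos: [579.5, 332.3, 11.3]
tcp_rot: [3.14, -0.001, 1.536]
contact_force: [0.7, 0.8, 4.0]
grip_width: 27.7
finger_force: 30.0
```

```bash
python3 -m pendant '{"dp":[[0,0,-0.05],[0,0,-0.1],[-0.1863,-0.0601,-0.1],[-0.1863,-0.0601,-0.1],[-0.1863,-0.0601,-0.1],[-0.1863,-0.0601,-0.1],[-0.1863,-0.0601,-0.08],[-0.1863,-0.0601,-0.065]],"rotation":[[0,0,0],[0,0,0],[0,0,-0.061],[0,0,-0.061],[0,0,-0.061],[0,0,-0.061],[0,0,-0.061],[0,0,-0.061]]}'; python3 -m pendant '{"dp":[[0,0,0.007],[0,0,0.013],[0,0,0.013],[0,0,0.013]],"rotation":[[0,0,0],[0,0,0],[0,0,0],[0,0,0]]}'
```

```text
time: 37.62
tool_pos: [512.6, 148.4, 74.9]
tcp_rot: [3.141, -0.0, 1.597]
contact_force: [-0.6, -0.1, -1.0]
grip_width: 27.8
finger_force: 30.0
time: 38.12
tool_pos: [512.7, 148.2, 62.9]
tcp_rot: [3.141, -0.0, 1.597]
contact_force: [0.1, 0.4, -0.4]
grip_width: 27.7
finger_force: 30.0
```

```bash
python3 -m pendant '{"dp":[[0,0,0.004],[0,0,0.0065],[0,0,0.0065]],"rotation":[[0,0,0],[0,0,0],[0,0,0]]}'; python3 -m pendant '{"dp":[[0,0,0],[0,0,0],[0,0,0],[0,0,-0.05],[0,0,-0.1],[0,0,-0.1],[0,0,-0.1]],"rotation":[[0,0,0],[0,0,0],[0,0,0],[0,0,0],[0,0,0],[0,0,0],[0,0,0]]}' 0.044;python3 -m pendant '{"dp":[[0.18,-0.05,0],[0.18,-0.05,0],[0.18,-0.05,0],[0.18,-0.05,0],[0.18,-0.05,0]],"rotation":[[0,0,0],[0,0,0],[0,0,0],[0,0,0],[0,0,0]]}'; python3 - <<'E'
from h import *
o=[]
for n,p in(("top",[560,148,15]),("scene",[540,148,20])):
    c=cap(n); u,v=pix(c,p)[0].astype(int)
    o.append(cv2.resize(c["pixels"][v-60:v+60,u-60:u+60],(400,400),interpolation=cv2.INTER_CUBIC)); print(n,u-60,v-60)
cv2.imwrite("pics/x3.png",np.hstack(o)[...,::-1])
E
```

```text
time: 38.5
tool_pos: [512.5, 148.0, 56.3]
tcp_rot: [3.141, -0.0, 1.597]
contact_force: [-0.3, 0.3, 2.2]
grip_width: 27.8
finger_force: 30.0
time: 39.38
tool_pos: [511.9, 147.9, 155.4]
tcp_rot: [-3.141, 0.0, 1.597]
contact_force: [-0.3, -0.1, -0.3]
grip_width: 43.9
finger_force: 0.0
time: 40.0
tool_pos: [457.0, 326.1, 154.4]
tcp_rot: [-3.139, 0.002, 1.598]
contact_force: [-0.0, -0.1, -0.4]
grip_width: 43.8
finger_force: 0.0
top 285 145
scene 240 177
```

View pics/x3.png

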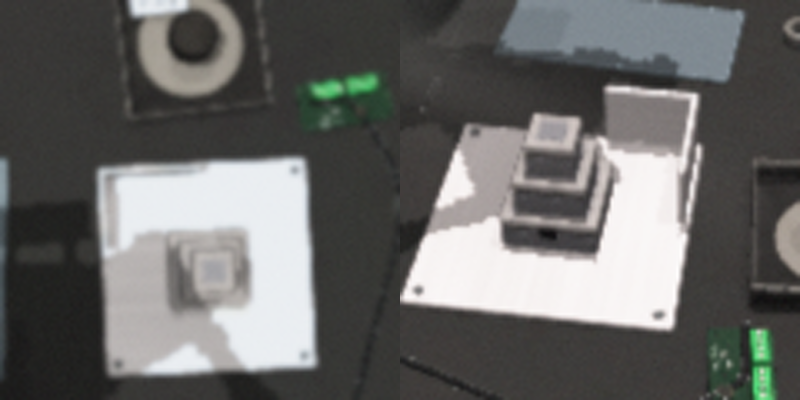

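The pile stands square and centred at (555,190) in the scene crop, and the loupe is upright on the lid at (192,38) in the top crop. I'll let the arm settle and hand in.

```bash
python3 -m pendant '{"dp":[[0,0,0],[0,0,0],[0,0,0],[0,0,0]],"rotation":[[0,0,0],[0,0,0],[0,0,0],[0,0,0]]}'; python3 -c "
from plant import workorder
print(workorder.close_job())"
```

```text
time: 40.6
tool_pos: [457.9, 326.5, 156.1]
tcp_rot: [3.141, -0.0, 1.597]
contact_force: [-0.5, -1.1, 0.3]
grip_width: 44.1
finger_force: 0.0
the job is handed in; nothing more can be done
None
```

The job is handed in at 40.6 s: the loupe stands upright on the wafer box's lid within about 2–3 mm of its middle, and the cases are piled large, medium, small within about 1 mm of the plate centre; no verdict came back.

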